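# Spin the sample rack and brake it on its home mark

## Task

The empty sample rack of the titration sample changer has just been set back on its spindle. With a fingertip, flick the rack round anticlockwise (seen from above, as its curved arrow shows) so that it runs freely and its red home mark goes past the pointer at least once untouched; then, when the mark comes round again, brake the turning rack with a fingertip so that it comes to rest with the red mark at the pointer, without having stopped anywhere else first. Only touch the rack, lightly, never grip it or lift it off its spindle; leave the beakers, bottles and spatula alone, and finish with the hand clear of everything.

Things in the scene. Friction and masses are not known exactly. Their poses are not given: they have to be found in the camera images.
- rack (a joint): Angle of the sample rack about its vertical spindle, rad, growing anticlockwise from above and counting on over whole turns; 0, 2 pi, 4 pi .. = red mark at the pointer. Starts at rest between -3.8 and -1.2. Free bearing: from 2 rad/s it coasts 20 to 30 s, over three turns, losing about 0.1 rad/s each second. Inertia about 0.006 kg m2: a light fingertip drags it along or stops it almost at once.
- rack_centre (a point): Point on the spindle axis at the height of the rack's flat top face, 75 mm above the table; does not turn. The rack is a grey disc, 260 mm diameter, 10 mm thick. On it: eight empty white collars (39 mm outer diameter, 22 mm tall, on a 152 mm pitch circle) and a teal hub (54 mm across, 27 mm tall). Outside the collars the top is a bare flat ring, 97 to 130 mm from the axis, for the fingertip.
- home_mark (a point): Middle of the red home mark, 118 mm from the axis on the rack's top face, turning with the rack. The mark is a flat red patch, 20 mm along the rim and 28 mm radially, running down over the edge.
- pointer_spot (a point): Fixed spot on the changer at the height of the rack's top face, 118 mm from the axis, at which the green pointer points: home_mark belongs here. The pointer is a green cone with its tip 5 mm outside the rack's edge, on a green post (22 x 16 mm, top 80 mm above the table, 154 to 170 mm from the axis).
- changer: The fixed white and teal sample changer; origin on the rack's axis at table height, y axis towards the pointer. On the opposite side (-y) are its rear housing (190 mm wide, 75 mm high, 140 to 290 mm from the axis) and lift tower (100 mm wide, 372 mm high, from 195 mm), whose titration head reaches over the rack to 93 mm from the axis, 238 mm above the table. Elsewhere it is free from above.
- turntable: The bearing sleeve that carries the rack (origin on the axis, 65 mm above the table; does not turn). Rack and sleeve sit on the spindle by their weight, about 0.9 kg, and would lift off upwards.
- beaker0: White plastic sample beaker, 32 mm across, 60 mm tall, 25 g, standing loose on the bench beside the changer's front; origin under its centre.
- beaker1: Another such beaker.
- beaker2: Another such beaker.
- buffer_bottle: White plastic bottle with black cap, 42 mm across, 105 mm tall, 120 g, standing on the bench behind the changer (seen from the robot); origin under its centre.
- orange_bottle: Orange bottle with white cap, same size.
- blue_bottle: Blue bottle with black cap, same size.
- spatula: Double-ended steel lab spatula, 180 mm long, 7 mm thick, lying on the bench beyond the beakers; origin under its middle.

How it is judged:
By the outcome, as a careful person would: the job done as asked, in the order asked, and still so for the second after the job is handed in, with the robot touching nothing.
It also fails if it takes over 58 s, if anything falls off the work surface, if the arm or the gripper's body presses on something with over 40 N, if the wrist force passes 120 N, or if a joint passes its speed limit or range.

## Robot

A 6-joint arm with a two-finger parallel gripper is mounted at the origin on the work surface. World frame = base frame: x ahead of the robot, y to its left, z up, the work surface at z = 0. Lengths are in mm, angles in rad, forces in N, time in s.
With the tool pointing down it reaches from about 325 to 900 mm from the base axis. Payload 3.5 kg.
Tool frame: the origin (TCP) lies at the very end of the fingers, on their centre line; the grasp point (between the pads) lies r.grasp_offset behind it (r.grasp_offset is the distance from the TCP to the grasp point, in mm); z points along the fingers, y is the direction in which the jaws open and shut (so a half turn about z gives the same grasp; the last joint's range is limited). The gripper opens to 85 mm and grips with 20 to 120 N. Pads are 22 mm wide; open, the fingers measure 114 mm over their backs; the gripper's body (76 mm by 85 mm) begins 54 mm behind the grasp point. The pads swing forward as they close: fully open they stand 13 mm farther back than shut.
Start: joints at [1.131, 0.276, -0.026, 1.268, 0, 1.467], TCP at [206.549, 589.881, 231.313] pointing down, gripper open.
Joint ranges: [-3.12, 3.12], [-0.85, 1.88], [-1.08, 1.24], [-1.95, 2.15], [-1.57, 1.53], [-3.14, 3.14]. Speed limits (rad/s): [2.57, 2.57, 3.14, 3.14, 3.14, 3.14].

## Interface

Orientations are given as [roll, pitch, yaw] about the fixed x, y, z axes, in that order (R = Rz(yaw) Ry(pitch) Rx(roll)).
In Python, from rig import r, read_camera, ticket gives the robot as it stands. The module is installed in compiled form; this text tells all that it offers.
- The arm moves only by the tool move_arm, never from a script. Its arguments are lists of equal length, an entry for each row: "slide": the shift along the tool's x, y, z in cm, a list of three; "turn": the turn, a rotation vector about the tool's x, y, z in degrees, a list of three; "claw": the opening, from 0 (shut) to 1 (fully open). A call has 1 to 12 rows; each row is the pose to reach, as a shift and turn from the pose commanded when the call began, along the tool's axes at that moment; what a row does not reach only later rows make up. A row lasts 1/8 s, in which the tool goes at most 62.5 mm and 10.7 degrees, less where a joint would pass 70% of its speed; a pose out of reach is approached as far as the arm can. A call with a gripper value outside its range is refused whole. The fingers move at their own pace and stop on an object; "newtons" is the grip in N (left out, the last holds). Time passes only in rows, so rows that repeat a pose let the fingers close. It gives the time, the measured TCP pose, the force and the opening at its end, in the units of the state.
- r.read_state(): the state, without advancing time (a new reading comes with each control period).
- read_camera(name): name is "scene" or "side" or "wrist"; returns a dict with "pixels" (480x640x3 uint8, blue, green, red), "depth" (480x640 float32, mm along the optical axis (not along the pixel's ray), 0 where there is no reading), "fx", "fy", "cx", "cy" (pixels), "T" (4x4, takes a point from camera to world coordinates); the wrist camera has in their place "T_tool_cam" (4x4, takes a point from camera to tool coordinates, whose origin is the TCP and whose axes are the flange's). Camera axes: x right, y down, z forward; pixel columns grow to the right and rows downward; lengths in mm; the calibration is good to about 2 mm. A picture is of the moment at which its call begins: read the wrist's pose just before it.
- ticket.job_done(): hands the job in, once; it reports no verdict.
The state is a dict: "time_s": time; "joints": joint angles; "joint_vel": joint speeds; "effort": joint torques, N m; "eef_pos": TCP position; "tcp_rot": TCP orientation; "wrist_force": force on the tool from outside, world axes, zero at the start; "moment": the same for the moment, N m; "finger_gap": finger opening in mm.
Only numpy, scipy, OpenCV 4.12 (cv2) and the standard library are available. Lean on these libraries where they do the work, as an engineer would, in place of code of your own. Each camera call takes 0.05 s, during which the arm holds its last target. There are 200 camera calls.

## Working session

There is one attempt and no reset: what is moved stays moved. The work goes in short steps, Python scripts to look and compute and a tool call to move; the robot and the scene stay as the last step left them, time stands still between calls to the robot, and variables do not carry over. Pictures are saved under pics/ and viewed, about 8 in all and at most 12, crops included, and the job is handed in when it is done.

Besides the shell and the picture viewer there is one more tool, called as name(argument=value, ...) on one line, values as JSON. move_arm: Moves the arm, as the interface text tells. Its arguments: {"type":"object","properties":{"slide":{"type":"array"},"turn":{"type":"array"},"claw":{"type":"array"},"newtons":{"type":"number"}},"required":["slide","turn","claw"]}

```bash
mkdir -p pics
cat > h.py <<'E'
import numpy as np, cv2
from rig import r, read_camera, ticket
def cast(c,u,v,z,T=None):
    T=c["T"] if T is None else T
    d=T[:3,:3]@np.array([(u-c["cx"])/c["fx"],(v-c["cy"])/c["fy"],1.0]); o=T[:3,3]
    return o+d*(z-o[2])/d[2]
E
python3 - <<'E'
from h import *
s=r.read_state(); print({k:np.round(v,3) for k,v in s.items()}, r.grasp_offset)
a=read_camera("scene");b=read_camera("side")
for n,c in(("scene",a),("side",b)):
    cv2.imwrite(f"pics/{n}0.png",c["pixels"]); print(n,c["fx"],c["cx"],c["cy"],np.round(c["T"],3).tolist())
E
```

```text
{'time_s': np.float64(0.0), 'joints': array([ 1.131,  0.277, -0.028,  1.268,  0.   ,  1.467]), 'joint_vel': array([ 0.001, -0.001, -0.002,  0.   , -0.001, -0.   ]), 'effort': array([ 0.0000e+00, -4.4551e+01,  2.9520e+01,  1.6000e-02,  0.0000e+00,
        0.0000e+00]), 'eef_pos': array([206.21 , 589.188, 230.16 ]), 'tcp_rot': array([-3.139, -0.   ,  2.805]), 'wrist_force': array([ 0.582, -0.384, -0.628]), 'moment': array([-0.021,  0.009, -0.008]), 'finger_gap': np.float64(84.997)} 18.700000000000003
scene 437.4198224363984 322.990238904193 244.1558005917609 [[-0.516, 0.491, -0.702, 1114.328], [0.857, 0.288, -0.428, 460.836], [-0.008, -0.822, -0.569, 492.991], [0.0, 0.0, 0.0, 1.0]]
side 495.9010635598212 317.82941141087065 240.04166632956392 [[-1.0, -0.002, 0.018, 590.227], [-0.017, 0.505, -0.863, 859.86], [-0.007, -0.863, -0.505, 524.376], [0.0, 0.0, 0.0, 1.0]]
```

```bash
ls . pics
```

```text
.:
h.py
pics

pics:
scene0.png
side0.png
```

View pics/scene0.png

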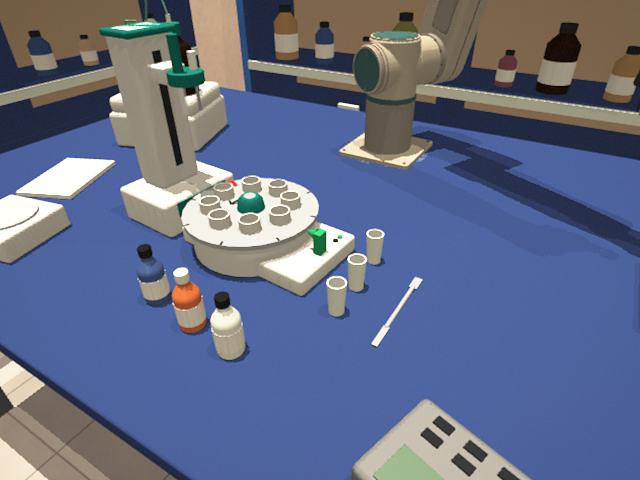

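View pics/side0.png

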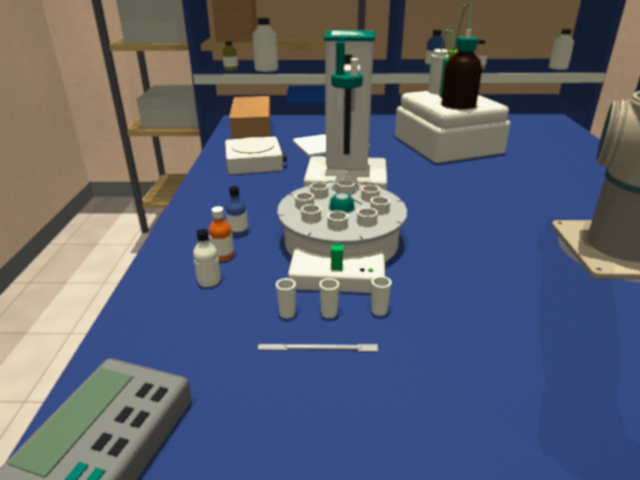

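The scene view shows the rack around (250,215), the red mark at about (231,183) on the far side near the robot, and the pointer post at (318,242). The side view shows the hub at (342,203), the post at (337,257) and the beakers in front. Next I measure the rim, mark and post on their planes.

```bash
cat >> h.py <<'E'
from scipy.optimize import least_squares
def red(c): 
    h=cv2.cvtColor(c["pixels"],cv2.COLOR_BGR2HSV); return (((h[...,0]<8)|(h[...,0]>172))&(h[...,1]>150)&(h[...,2]>90)).astype(np.uint8)
def green(c):
    h=cv2.cvtColor(c["pixels"],cv2.COLOR_BGR2HSV); return ((abs(h[...,0].astype(int)-68)<9)&(h[...,1]>150)&(h[...,2]>60)).astype(np.uint8)
E
python3 - <<'E'
from h import *
for n,hub in(("scene",(250,203)),("side",(342,203))):
    c=read_camera(n); C0=cast(c,*hub,95); p=c["pixels"]
    hsv=cv2.cvtColor(p,cv2.COLOR_BGR2HSV)
    # rectified view on z=75 plane
    T=np.linalg.inv(c["T"]);K=np.array([[c["fx"],0,c["cx"]],[0,c["fy"],c["cy"]],[0,0,1]])
    P=K@T[:3]; H=P@np.array([[1,0,C0[0]-200],[0,1,C0[1]-200],[0,0,75],[0,0,1.]])
    q=cv2.warpPerspective(p,H,(400,400),flags=cv2.INTER_LINEAR|cv2.WARP_INVERSE_MAP)
    cv2.imwrite(f"pics/rect_{n}.png",q); print(n,"hub",C0.round(1))
    for nm,m in(("red",red(c)),("green",green(c))):
        k,l,st,ce=cv2.connectedComponentsWithStats(m)
        for i in range(1,k):
            if st[i,4]>8: print(nm,st[i],ce[i].round(1),"z75",cast(c,*ce[i],75).round(1))
a=cv2.imread("pics/rect_scene.png");b=cv2.imread("pics/rect_side.png");cv2.imwrite("pics/rect.png",np.hstack([a,b]))
E
```

```text
scene hub [577.2 -24.1  95. ]
red [228 180   9   6  23] [232.7 182.4] z75 [ 499.1 -136.2   75. ]
green [308 229  18  26 320] [318.5 240.3] z75 [592.8 134.2  75. ]
side hub [560.8 -17.2  95. ]
green [444  58   5   9  25] [445.4  60.9] z75 [   42.9 -1553.6    75. ]
green [331 243  12  27 251] [336.4 255.6] z75 [574.  144.8  75. ]
```

View pics/rect.png

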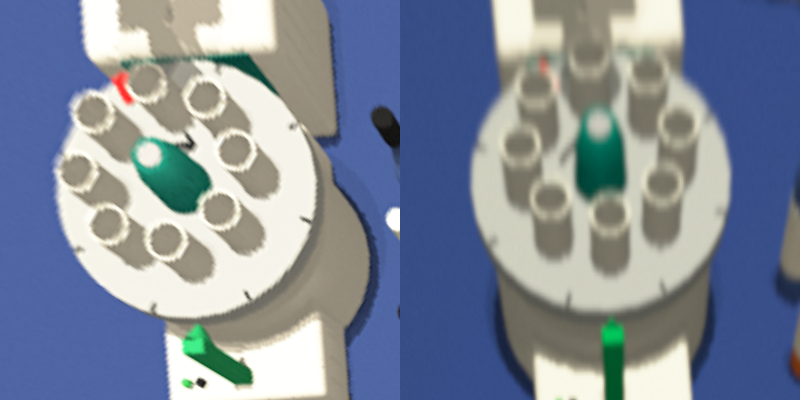

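The rectified views at z=75 (1 px per mm, x right, y down) show the disc centred near (188,188) on the left and (200,182) on the right. The red mark is at (123,88) on the left, and the pointer tip lies below the disc. Now I fit the rim circle.

```bash
cat > fit.py <<'E'
from h import *
for n,c0,o in(("scene",(188,188),(577.2,-24.1)),("side",(200,182),(560.8,-17.2))):
    q=cv2.GaussianBlur(cv2.imread(f"pics/rect_{n}.png"),(0,0),1).astype(np.float32)
    c0=np.array(c0,float)
    for it in range(3):
        pts=[];rr=np.arange(118,143,0.5)
        for t in np.arange(0,360,2)*np.pi/180:
            x=(c0[0]+rr*np.cos(t)).astype(np.float32)[None];y=(c0[1]+rr*np.sin(t)).astype(np.float32)[None]
            s=cv2.remap(q,x,y,cv2.INTER_LINEAR)[0]; g=np.linalg.norm(np.gradient(s,axis=0),axis=1);i=g.argmax()
            if g[i]>6: pts.append((x[0,i],y[0,i]))
        pts=np.array(pts)
        f=least_squares(lambda p:np.hypot(*(pts-p[:2]).T)-p[2],[*c0,130],loss="soft_l1",f_scale=1); c0=f.x[:2]
    res=np.hypot(*(pts-c0).T)-f.x[2]
    print(n,"centre",(c0+np.array(o)-200).round(1),"R",f.x[2].round(1),"n",len(pts),"med|res|",np.median(abs(res)).round(2))
# green post top & red across two views
A=read_camera("scene");B=read_camera("side")
for c in(A,B):
    m=green(c);m[:200]=0
    ct=max(cv2.findContours(m,0,2)[0],key=cv2.contourArea)[:,0]
    top=ct[ct[:,1]<=ct[:,1].min()+1]; print("green top px",top.mean(0),cast(c,*top.mean(0),80).round(1), "bbox",cv2.boundingRect(ct))
E
python3 fit.py
python3 - <<'E'
import cv2,numpy as np
a=cv2.imread("pics/scene0.png")[170:290,170:370];b=cv2.imread("pics/side0.png")[170:290,260:420]
cv2.imwrite("pics/z.png",np.hstack([cv2.resize(a,None,fx=2.2,fy=2.2,interpolation=2),cv2.resize(b,None,fx=2.2,fy=2.2,interpolation=2)]))
E
```

```text
scene centre [563.  -36.5] R 129.8 n 179 med|res| 0.63
side centre [561.2 -36.7] R 130.3 n 150 med|res| 0.68
green top px [318.         229.66666667] [571.5 120.1  80. ] bbox (308, 229, 18, 26)
green top px [336.5 243.5] [573.4 113.1  80. ] bbox (331, 243, 12, 27)
```

View pics/z.png

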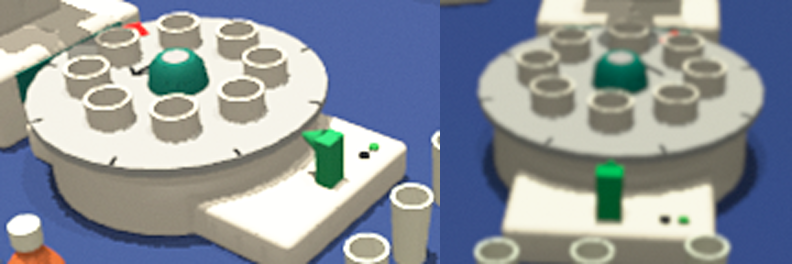

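Both cameras put the axis at (562, -36.6), with R = 130. The post's ray gives a pointer direction of about 86°, and the mark lies at r = 117, near -3.6 rad, which is inside the stated range. The flick will start on the robot's side of the ring, so I move there with the fingers shut, hovering high.

move_arm(slide=[[-2, -2.2, 0], [-5.5, -6.1, 0.5], [-9.5, -10.5, 1], [-13.6, -15, 1.5], [-17.7, -19.5, 2], [-21.8, -24.1, 2.5], [-25.9, -28.6, 3], [-30, -33.1, 3.5], [-34.1, -37.7, 4], [-38, -42, 4.5], [-41.2, -45.6, 5], [-42.74, -47.25, 5.13]], turn=[[0, 0, -1], [0, 0, -2.5], [0, 0, -4], [0, 0, -6], [0, 0, -8], [0, 0, -10], [0, 0, -12], [0, 0, -14], [0, 0, -16], [0, 0, -18], [0, 0, -19], [0, 0, -19.28]], claw=[0, 0, 0, 0, 0, 0, 0, 0, 0, 0, 0, 0], newtons=20)

```text
time_s: 1.8
eef_pos: [454.5, 0.3, 179.9]
tcp_rot: [-3.141, 0.0, 3.138]
wrist_force: [-0.3, 1.0, 0.2]
finger_gap: -0.2
```

move_arm(slide=[[0, 0, 2], [0, 0, 5], [0, 0, 7.5], [0, 0, 8.7], [0, 0, 9], [0, 0, 9], [0, 0, 9]], turn=[[0, 0, 0], [0, 0, 0], [0, 0, 0], [0, 0, 0], [0, 0, 0], [0, 0, 0], [0, 0, 0]], claw=[0, 0, 0, 0, 0, 0, 0])

```text
time_s: 2.68
eef_pos: [454.7, 2.6, 91.0]
tcp_rot: [-3.141, 0.002, 3.141]
wrist_force: [-0.0, -0.3, 0.1]
finger_gap: 0.1
```

```bash
cat >> h.py <<'E'
CX,CY,PA=562.0,-36.6,np.radians(86.0)
def ang(c):
    """mark angle from the pointer (wrapped), its radius, area"""
    m=red(c); k,l,st,ce=cv2.connectedComponentsWithStats(m); best=None
    for i in range(1,k):
        p=cast(c,*ce[i],75); d=p[:2]-[CX,CY]; R=np.hypot(*d)
        if 95<R<140 and st[i,4]>3 and (best is None or st[i,4]>best[2]):
            best=((np.arctan2(d[1],d[0])-PA+np.pi)%(2*np.pi)-np.pi,R,st[i,4])
    return best
E
python3 - <<'E'
from h import *
s=r.read_state(); print(s["eef_pos"].round(2),s["wrist_force"].round(2),s["time_s"])
a=read_camera("scene");b=read_camera("side");print(ang(a),ang(b))
for c in(a,b):
    p=np.array([cast(c,u,v,82) for u,v in [(318,230)]])
w=read_camera("wrist");cv2.imwrite("pics/w1.png",w["pixels"]);print(w["T_tool_cam"].round(3).tolist(),w["fx"],w["cx"],w["cy"])
cv2.imwrite("pics/both1.png",cv2.resize(np.hstack([a["pixels"][130:310,130:430],w["pixels"][::2,::2][:180,:]]),None,fx=1.28,fy=1.28))
E
```

```text
[454.75   2.6   90.99] [-0.05 -0.33  0.14] 2.675
(np.float64(2.65026605116448), np.float64(118.06888696730718), np.int32(24)) None
[[-0.0, -0.961, -0.275, 69.332], [1.0, -0.0, -0.0, 0.56], [0.0, -0.275, 0.961, -142.526], [0.0, 0.0, 0.0, 1.0]] 369.00638683476774 322.7069882240797 236.52494300999476
```

View pics/both1.png

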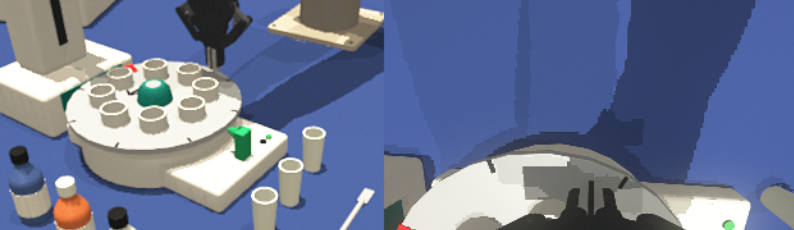

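The hand hovers over the ring at (215,60) in the left crop, and the mark is at (130,68). The wrist view shows the shut fingers above the bare ring, with the mark at the left edge. Next: a slow descent to find the contact height.

move_arm(slide=[[0, 0, 0.8], [0, 0, 1.2], [0, 0, 1.4], [0, 0, 1.5], [0, 0, 1.5]], turn=[[0, 0, 0], [0, 0, 0], [0, 0, 0], [0, 0, 0], [0, 0, 0]], claw=[0, 0, 0, 0, 0])

```text
time_s: 3.45
eef_pos: [453.7, 2.7, 75.0]
tcp_rot: [3.142, -0.0, 3.141]
wrist_force: [-0.2, 0.4, 0.1]
finger_gap: 0.1
```

move_arm(slide=[[0, 0, 0.1], [0, 0, 0.1]], turn=[[0, 0, 0], [0, 0, 0]], claw=[0, 0])

```text
time_s: 3.7
eef_pos: [454.0, 2.7, 74.2]
tcp_rot: [-3.142, 0.0, 3.141]
wrist_force: [-0.4, -0.7, 1.2]
finger_gap: 0.1
```

Run:
```python
from h import *
a=read_camera("scene");b=read_camera("side")
for z in(75,78,80): print(z,cast(a,307.7,230.5,z).round(1),cast(b,336.7,243.5,z).round(1))
for c in(a,b):
    m=green(c);m[:200]=0
    ct=max(cv2.findContours(m,0,2)[0],key=cv2.contourArea)[:,0]
    print(ct[ct[:,0]<=ct[:,0].min()+1].tolist(), ct[ct[:,1]<=ct[:,1].min()+1].tolist(), ct[ct[:,1]>=ct[:,1].max()-1].tolist())
# side: post centre column -> vertical plane; intersect with radius 154 front face
for v in (246,258,268):
    row=np.where(m[v])[0]; print(v,row.min(),row.max(), cast(b,row.mean(),v,80).round(1))
s=r.read_state();print(s["eef_pos"].round(2),s["wrist_force"].round(2))
```

```text
75 [576.4 101.8  75. ] [572.9 104.7  75. ]
78 [580.2 104.4  78. ] [573.  109.7  78. ]
80 [582.8 106.1  80. ] [573.1 113.1  80. ]
[[308, 230], [308, 231], [309, 232], [309, 233]] [[317, 229], [316, 230], [308, 230], [324, 230], [322, 230], [321, 229]] [[315, 253], [316, 253], [317, 254], [320, 254]]
[[332, 245], [331, 246], [331, 250], [332, 251], [332, 268]] [[337, 243], [336, 244], [335, 244], [338, 243]] [[332, 268], [339, 268], [340, 269]]
246 331 342 [573.5 121.5  80. ]
258 332 341 [574.1 160.4  80. ]
268 332 340 [575.4 190.5  80. ]
[453.97   2.67  74.22] [-0.49  0.82  1.96]
```

First contact at TCP z ≈ 74.2 with about 1–2 N. Now the flick: an arc at r = 115 from 160° to 204°, ending at about 12° per row (1.65 rad/s), then lift and return to hover.

move_arm(slide=[[0.2, -0.57, 0.1], [0.53, -1.93, 0.1], [0.7, -4.03, 0.1], [0.43, -6.42, 0.1], [-0.34, -8.7, -1.5], [-0.57, -10.6, -3.5], [0, -11, -5], [0.5, -10, -5], [0.7, -6, -5], [0.4, -2, -5], [0, 0, -4], [0, 0, -4]], turn=[[0, 0, 0], [0, 0, 0], [0, 0, 0], [0, 0, 0], [0, 0, 0], [0, 0, 0], [0, 0, 0], [0, 0, 0], [0, 0, 0], [0, 0, 0], [0, 0, 0], [0, 0, 0]], claw=[0, 0, 0, 0, 0, 0, 0, 0, 0, 0, 0, 0])

```text
time_s: 5.3
eef_pos: [451.2, 4.9, 112.4]
tcp_rot: [3.141, -0.004, -3.138]
wrist_force: [-0.2, 0.1, 0.4]
finger_gap: -0.3
```

```bash
cat >> h.py <<'E'
import json,os
PA=np.radians(85.4); CEN={"scene":(563.0,-36.5),"side":(561.2,-36.7)}
def meas(n):
    t=r.read_state()["time_s"]; c=read_camera(n); v,u=np.nonzero(red(c)); 
    if len(u)<5: return None
    p=np.array([cast(c,a,b,75)[:2] for a,b in zip(u,v)])-CEN[n]; R=np.hypot(*p.T); k=(R>101)&(R<130)
    if k.sum()<5: return None
    m=p[k].mean(0); a=(np.arctan2(m[1],m[0])-PA+np.pi)%(2*np.pi)-np.pi
    return float(t),float(a),float(np.hypot(*m)),int(k.sum()),n
def log(n):
    m=meas(n)
    if m: open("log.jsonl","a").write(json.dumps(m)+"\n"); 
    return m
E
python3 - <<'E'
from h import *
s=r.read_state();print(s["time_s"],s["eef_pos"].round(1),s["wrist_force"].round(2))
for i in range(10): print(log("scene"))
E
```

```text
5.3 [451.2   4.9 112.4] [-0.16  0.08  0.43]
(5.3, -1.2632913342761263, 115.34945563440236, 103, 'scene')
(5.35, -1.178160542264262, 115.6445596090512, 102, 'scene')
(5.4, -1.091948374547444, 115.79956711118098, 103, 'scene')
(5.45, -1.010043048576457, 115.94764467210474, 109, 'scene')
(5.5, -0.926293106190244, 115.81278533744995, 111, 'scene')
(5.55, -0.8463008894089032, 115.89273111714091, 106, 'scene')
(5.6, -0.7616606420811785, 115.96664336012064, 105, 'scene')
(5.65, -0.6787478231570496, 115.79078101129359, 105, 'scene')
(5.7, -0.5948700565247718, 115.83739303245237, 102, 'scene')
(5.75, -0.5148744625713064, 115.98485997882861, 101, 'scene')
```

The rack runs at 1.67 rad/s, and I keep tracking it through the first pass.

Run:
```python
from h import *
for i in range(18): 
    m=log(["scene","side"][i%2]); print([round(x,3) for x in m[:4]] if m else None,end=" ")
c=read_camera("scene");cv2.imwrite("pics/p.png",c["pixels"])
```

```text
[5.8, -0.432, 115.689, 100] [5.85, -0.36, 116.208, 75] [5.9, -0.272, 115.869, 96] [5.95, -0.196, 116.18, 78] [6.0, -0.11, 115.962, 92] [6.05, -0.031, 116.799, 76] [6.1, 0.052, 116.034, 84] [6.15, 0.129, 116.67, 81] [6.2, 0.216, 115.885, 79] [6.25, 0.292, 115.857, 76] [6.3, 0.376, 116.232, 75] [6.35, 0.448, 116.275, 77] [6.4, 0.529, 117.217, 67] [6.45, 0.609, 116.505, 72] [6.5, 0.689, 116.355, 71] [6.55, 0.764, 116.756, 71] [6.6, 0.845, 115.678, 68] [6.65, 0.923, 115.95, 71]
```

The two cameras agree within about 0.005 rad. The next pass is expected at t ≈ 10.5. I rehearse the co-moving run-up in the air to measure the arm's lag.

move_arm(slide=[[-0.84, 1.82, 2], [-0.84, 1.82, 3], [-0.65, 1.47, 3], [-0.14, 0.38, 3], [0.38, -1.23, 3], [0.65, -2.89, 3], [0.68, -4.57, 3]], turn=[[0, 0, 0], [0, 0, 0], [0, 0, 0], [0, 0, 0], [0, 0, 0], [0, 0, 0], [0, 0, 0]], claw=[0, 0, 0, 0, 0, 0, 0])

```text
time_s: 7.62
eef_pos: [446.7, -44.7, 84.4]
tcp_rot: [-3.141, 0.001, 3.14]
wrist_force: [-0.7, 0.1, 1.0]
finger_gap: 0.1
```

Run:
```python
from h import *
s=r.read_state();print(s["time_s"],s["eef_pos"].round(2),s["wrist_force"].round(2),s["joint_vel"].round(3), s["joints"].round(4))
p=s["eef_pos"]; print(np.degrees(np.arctan2(p[1]+36.6,p[0]-562))%360, np.hypot(p[1]+36.6,p[0]-562))
```

```text
7.625 [446.66 -44.67  84.45] [-0.7   0.14  0.99] [-0.296  0.02   0.022 -0.002  0.001 -0.293] [-2.437e-01  9.880e-02 -5.823e-01  8.889e-01 -3.000e-04 -2.423e-01]
184.0007305733013 115.62153576230553
```

move_arm(slide=[[0, 0.2, 0], [-0.3, 2.2, 0], [-0.9, 4.6, 0], [-1.4, 6, 0], [-1.52, 6.39, 0]], turn=[[0, 0, 0], [0, 0, 0], [0, 0, 0], [0, 0, 0], [0, 0, 0]], claw=[0, 0, 0, 0, 0])

```text
time_s: 8.25
eef_pos: [462.6, 21.5, 84.1]
tcp_rot: [-3.141, 0.0, -3.14]
wrist_force: [0.0, 0.4, 0.0]
finger_gap: 0.1
```

```bash
cat > pred.py <<'E'
from h import *
for i in range(11): log("scene")
s=r.read_state(); print(s["time_s"],s["eef_pos"].round(2),s["wrist_force"].round(2))
D=[json.loads(l) for l in open("log.jsonl")]
t=np.array([d[0] for d in D]);a=np.unwrap([d[1] for d in D])
if a[-1]-a[0]<3: a[t>7.5]+=2*np.pi
print("n",len(t),[(round(x,2),round(y,3),d[3]) for x,y,d in list(zip(t,a,D))[-11:]])
t0=s["time_s"]
for deg in(1,2):
    p=np.polyfit(t-t0,a,deg); print(deg,p.round(4),"rms",np.std(a-np.polyval(p,t-t0)).round(4))
k=t>7.5; q=np.polyfit(t[k]-t0,a[k],1); print("late fit",q.round(4))
for b in(9.8,10,10.2,10.4,10.5,10.6,10.7): print(b,(np.polyval(p,b-t0)-2*np.pi).round(3),np.polyval(np.polyder(p),b-t0).round(3))
E
python3 pred.py
```

```text
8.8 [462.15  20.64  84.02] [ 0.38  0.55 -0.36]
n 39 [(np.float64(8.25), np.float64(3.277), 20), (np.float64(8.3), np.float64(3.341), 25), (np.float64(8.35), np.float64(3.413), 30), (np.float64(8.4), np.float64(3.485), 40), (np.float64(8.45), np.float64(3.556), 46), (np.float64(8.5), np.float64(3.624), 49), (np.float64(8.55), np.float64(3.694), 58), (np.float64(8.6), np.float64(3.757), 63), (np.float64(8.65), np.float64(3.831), 70), (np.float64(8.7), np.float64(3.897), 72), (np.float64(8.75), np.float64(3.966), 72)]
1 [1.506  4.0908] rms 0.0413
2 [-0.0484  1.3429  4.0306] rms 0.0028
late fit [1.383  4.0368]
9.8 -0.958 1.246
10 -0.711 1.227
10.2 -0.467 1.207
10.4 -0.228 1.188
10.5 -0.11 1.178
10.6 0.008 1.169
10.7 0.124 1.159
```

The quadratic fit (rms 0.003 rad, deceleration 0.097 rad/s²) puts the mark at the pointer at t ≈ 10.59, at 1.17 rad/s. I hold briefly, refine the fit, then brake with a start at t = 9.65.

move_arm(slide=[[0, 0, 0], [0, 0, 0], [0, 0, 0], [0, 0, 0]], turn=[[0, 0, 0], [0, 0, 0], [0, 0, 0], [0, 0, 0]], claw=[0, 0, 0, 0])

```text
time_s: 9.3
eef_pos: [462.2, 20.9, 84.0]
tcp_rot: [-3.142, -0.0, 3.141]
wrist_force: [-0.1, 0.1, 0.2]
finger_gap: 0.2
```

```bash
sed -i 's/range(11)/range(7)/; s/\[-11:\]/[-7:]/' pred.py; sed -i 's/^for b in.*$/tc=t0+4.5\/8; rem=2*np.pi-np.polyval(p,tc-t0); print("tc",tc,"need deg",np.degrees(rem),"deg\/row",np.degrees(np.polyval(np.polyder(p),tc-t0))\/8)/' pred.py
cat >> pred.py <<'E'
dec=np.array([8,6.2,4.2,2.3,.9]); dec*=(np.degrees(rem)-4.3)/dec.sum()
off=np.r_[2.2,8.2,16.8,25.4,34,34+np.cumsum(dec)]; ph=np.radians(150+off); X=562+115*np.cos(ph);Y=-36.6+115*np.sin(ph)
x0,y0=562+115*np.cos(np.radians(150)),-36.6+115*.5
print(off.round(2)); print(np.c_[-(X-x0)/10,(Y-y0)/10].round(2).tolist())
E
python3 pred.py
```

```text
9.65 [462.21  20.88  84.04] [-0.46 -0.2   0.66]
n 46 [(np.float64(9.3), np.float64(4.705), 95), (np.float64(9.35), np.float64(4.769), 98), (np.float64(9.4), np.float64(4.838), 97), (np.float64(9.45), np.float64(4.904), 100), (np.float64(9.5), np.float64(4.969), 97), (np.float64(9.55), np.float64(5.036), 103), (np.float64(9.6), np.float64(5.101), 103)]
1 [1.4787 5.2763] rms 0.0587
2 [-0.0449  1.2794  5.158 ] rms 0.0043
late fit [1.3505 5.1744]
tc 10.2125 need deg 24.047546976656026 deg/row 8.80102055635882
[ 2.2   8.2  16.8  25.4  34.   41.31 46.98 50.82 52.92 53.75]
[[0.21, -0.39], [0.72, -1.48], [1.24, -3.12], [1.5, -4.83], [1.51, -6.55], [1.32, -8.01], [1.04, -9.11], [0.79, -9.84], [0.63, -10.23], [0.57, -10.38]]
```

Comparing with the same positions one turn earlier gives the same prediction: 24.0° remain at the planned contact. Now I brake.

move_arm(slide=[[0.21, -0.39, 0.3], [0.72, -1.48, 0.6], [1.24, -3.12, 0.75], [1.5, -4.83, 0.85], [1.51, -6.55, 1.06], [1.32, -8.01, 1.1], [1.04, -9.11, 1.1], [0.79, -9.84, 1.1], [0.63, -10.23, 1.1], [0.57, -10.38, 1.1], [0.57, -10.38, 1.1], [0.57, -10.38, 1.1]], turn=[[0, 0, 0], [0, 0, 0], [0, 0, 0], [0, 0, 0], [0, 0, 0], [0, 0, 0], [0, 0, 0], [0, 0, 0], [0, 0, 0], [0, 0, 0], [0, 0, 0], [0, 0, 0]], claw=[0, 0, 0, 0, 0, 0, 0, 0, 0, 0, 0, 0])

```text
time_s: 11.15
eef_pos: [456.6, -82.6, 73.1]
tcp_rot: [3.141, 0.0, -3.141]
wrist_force: [-0.1, 0.6, 3.7]
finger_gap: -0.0
```

Run:
```python
from h import *
s=r.read_state(); print(s["time_s"],s["eef_pos"].round(2),s["wrist_force"].round(2))
for n in("scene","side","scene","side"): print(log(n))
a=read_camera("scene")["pixels"][170:290,170:370];b=read_camera("side")["pixels"][170:290,260:420]
cv2.imwrite("pics/z2.png",np.hstack([cv2.resize(a,None,fx=2.2,fy=2.2,interpolation=2),cv2.resize(b,None,fx=2.2,fy=2.2,interpolation=2)]))
```

```text
11.15 [456.63 -82.58  73.08] [-0.13  0.61  3.74]
(11.15, 0.034750278505300436, 115.82298564656305, 85, 'scene')
(11.2, 0.0280279550485365, 116.74666122157505, 79, 'side')
(11.25, 0.03565710285646562, 115.76045122244123, 84, 'scene')
(11.3, 0.0280279550485365, 116.74666122157505, 79, 'side')
```

View pics/z2.png

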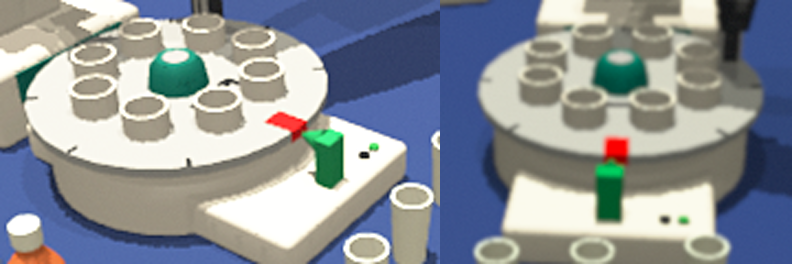

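The mark rests at the pointer tip: (288,125) against the tip at (303,133) in the left crop, and (617,150) directly over the post (610,190) in the right crop. It measures about +0.03 rad (3.5 mm), and the readings are steady. I lift straight up and move clear.

move_arm(slide=[[0, 0, -0.1], [0, 0, -0.6], [0, 0, -2], [0, 0, -4.5], [0.5, 1, -7], [1, 3, -9.5], [2, 6, -12], [2.5, 8.5, -13], [2.5, 9.5, -13], [2.5, 9.5, -13], [2.5, 9.5, -13], [2.5, 9.5, -13]], turn=[[0, 0, 0], [0, 0, 0], [0, 0, 0], [0, 0, 0], [0, 0, 0], [0, 0, 0], [0, 0, 0], [0, 0, 0], [0, 0, 0], [0, 0, 0], [0, 0, 0], [0, 0, 0]], claw=[0, 0, 0, 0, 0, 0, 0, 0, 0, 0, 0, 0])

```text
time_s: 12.95
eef_pos: [431.3, 11.5, 202.4]
tcp_rot: [-3.142, -0.001, 3.14]
wrist_force: [-0.1, -0.2, -0.4]
finger_gap: 0.1
```

Run:
```python
from h import *
s=r.read_state(); print(s["time_s"],s["eef_pos"].round(2),s["wrist_force"].round(2))
for n in("scene","side","scene","side"): print(log(n))
cv2.imwrite("pics/end.png",read_camera("scene")["pixels"])
```

```text
12.95 [431.31  11.51 202.42] [-0.1  -0.23 -0.36]
(12.95, 0.0032386646535158548, 115.91228775153083, 86, 'scene')
(13.0, -0.0035392602751640467, 116.64637400487516, 79, 'side')
(13.05, 0.0032386646535158548, 115.91228775153083, 86, 'scene')
(13.1, -0.0035392602751640467, 116.64637400487516, 79, 'side')
```

View pics/end.png

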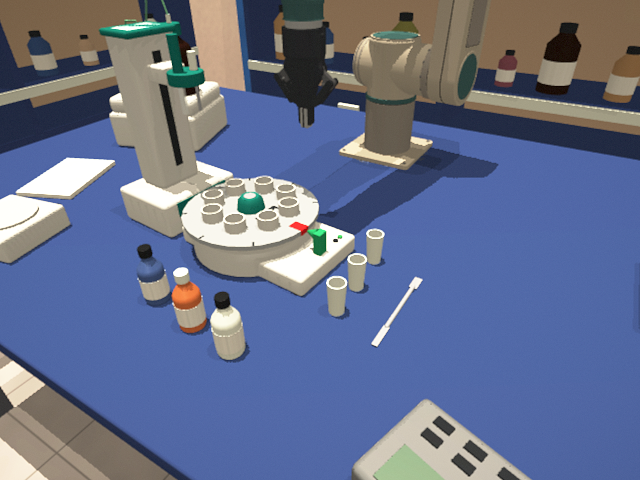

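The final picture shows the mark at (300,228), right at the pointer post (318,242). The rack is still, the hand is well clear at (305,120), and the beakers, bottles and spatula have not moved. Handing in.

```bash
python3 -c "
from rig import ticket
print(ticket.job_done())"
```

```text
the job is handed in; nothing more can be done
None
```

The job is handed in: the rack is at rest with its red mark at the pointer, and the hand is clear of everything.

- **Flick:** I dragged the rack lightly with the shut fingertips and released it anticlockwise at about 1.67 rad/s. The mark passed the pointer untouched at t ≈ 6.07 s.
- **Brake:** On the next pass I touched the ring with a fingertip moving at the rack's speed and slowed it to a stop, with 3.7 N on the wrist at the end. All of it, including the retreat, took about 13 s of the 58 s allowed.
- **Last checks:** With the hand lifted, the scene camera read +0.003 rad and the side camera -0.004 rad. Repeat readings were identical, so the rack was at rest. My estimate of the pointer's direction is only good to about 0.7°. Beakers, bottles and spatula looked unmoved in the final picture.
- **One disagreement:** While the finger still pressed, the stopped rack read about +0.03 rad, roughly 3.5 mm past the pointer but with the mark still at it. The lift-off shifted it back to about 0. I had not intended that small movement after the stop.

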